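Clear the caddy, fetch the pressing block, put the rest back

TASK

In the wooden caddy the glue jar and the thread cone stand in front of the hardwood pressing block. Stand both on the empty grey side tray to clear the way; with both there, set the pressing block flat on the gluing jig so that it squarely covers the cork pad, and then put the jar and the cone back in the caddy, each on the very spot where it stood. Keep the jar and the cone upright throughout and let go of everything.

Things in the scene. Friction and masses are not known exactly. Their poses are not given: they have to be found in the camera images.
- jar_mid (a point): White glue jar with a blue cap, standing upright in one of the two front places of the caddy: round body 58 mm across up to 74 mm above its foot, cap 50 mm across above that, 92 mm high in all, 0.24 kg. This point is on its axis, half-way up (46 mm above its foot); z is up along its axis. The low block stands close behind it, so grasp above the block's height.
- cone_mid (a point): Black sewing thread on a card cone, standing upright in the other front place of the caddy: 63 mm across low down, narrowing evenly to about 28 mm at the top; it is best taken near the top, about 35 mm above this point, where it is 35 mm across, 113 mm high, 0.11 kg. This point is on its axis, half-way up (56.5 mm above its foot); z is up along its axis. The low block stands close behind it, so grasp above the block's height.
- block_mid (a point): Dark hardwood pressing block, 60 mm along its x, 90 mm along its y, 40 mm high, 0.16 kg, lying flat in the back of the caddy about 10 mm behind the jar and the cone. This point is its centre (20 mm above its underside).
- caddy: Fixed plywood caddy on the bench, 190 mm along its x, 166 mm along its y, open on its -x side (the front). Floor 6 mm thick, low walls 8 mm thick and 30 mm high on the other three sides. Origin under its centre, at the bench top; x points to the back wall. The jar and the cone stand side by side about 53 mm before its centre and about 36 mm to either side (which is on which side varies); between the block and the back wall is about 38 mm.
- tray_mid (a point): Fixed shallow grey plastic side tray, empty at the start: 84 mm along its x, 150 mm along its y, floor 4 mm thick, rim 10 mm high and 5 mm thick, so 74 x 140 mm inside. This point is the middle of its floor's upper face. The jar and the cone stand on it side by side along y, about 70 mm apart.
- pad (a point): Middle of the upper face of the cork pad on the fixed gluing jig, 14 mm above the bench. The pad is 62 mm along x and 92 mm along y and lies 2 mm proud of a plywood board of 84 x 130 mm (no rim). The block belongs on it with its long side (y) along the pad's long side (y), either way round.

How it is judged (in metres and radians):
On the way, in this order (a step that is already met when the one before it is completed fails the run):
1. the jar and the cone both stand upright on the side tray (x of jar_mid in the frame of tray_mid between -0.025 and 0.025 m and y of jar_mid in the frame of tray_mid between -0.055 and 0.055 m and z of jar_mid in the frame of tray_mid between 0.04 and 0.052 m and angle between each of jar_mid, cone_mid's own z axis and vertical below 0.15 rad and linear speed of each of glue_jar, thread_cone below 0.02 m/s and x of cone_mid in the frame of tray_mid between -0.025 and 0.025 m and y of cone_mid in the frame of tray_mid between -0.055 and 0.055 m and z of cone_mid in the frame of tray_mid between 0.0505 and 0.0625 m), for 0.2 s.
2. the block lies released and square on the cork pad while the jar and the cone still stand on the side tray (all of step 1 and x of block_mid in the frame of pad between -0.012 and 0.012 m and y of block_mid in the frame of pad between -0.012 and 0.012 m and z of block_mid in the frame of pad between 0.016 and 0.025 m and angle between block_mid's own z axis and vertical below 0.08 rad and angle between the y axis of block_mid and the y axis of pad, either way round below 0.2 rad and linear speed of press_block below 0.02 m/s and contact force between the fingers and press_block below 0.1 N), for 0.2 s.
At the end, for the whole second after the job is handed in: The pressing block lies flat on the cork pad, its middle within 12 mm of the pad's middle along each side of the pad and its long side within 0.2 rad of the pad's; the jar and the cone stand upright in the caddy, each within 15 mm of where it stood at the start; all is at rest (x of block_mid in the frame of pad between -0.012 and 0.012 m and y of block_mid in the frame of pad between -0.012 and 0.012 m and z of block_mid in the frame of pad between 0.016 and 0.025 m and angle between block_mid's own z axis and vertical below 0.08 rad and angle between the y axis of block_mid and the y axis of pad, either way round below 0.2 rad and linear speed of each of press_block, glue_jar, thread_cone below 0.02 m/s and distance of each of jar_mid, cone_mid from where it was at the start of the episode below 0.015 m and angle between each of jar_mid, cone_mid's own z axis and vertical below 0.15 rad); the robot touches nothing.
It fails at once if the jar or the cone is tipped (angle between any of jar_mid, cone_mid's own z axis and vertical above 0.5 rad).
It also fails if it takes over 112 s, if anything falls off the work surface, if the arm or the gripper's body presses on something with over 40 N, if the wrist force passes 120 N, or if a joint passes its speed limit or range.

ROBOT

A 6-joint arm with a two-finger parallel gripper is mounted at the origin on the work surface; the furniture and walls round the work are solid. World frame = base frame: x ahead of the robot, y to its left, z up, the work surface at z = 0. Lengths are in m, angles in degrees, forces in N, time in s.
With the tool pointing down it reaches from about 0.4 to 0.825 m from the base axis. Payload 7 kg.
Tool frame: the origin (TCP) lies on the centre line of the jaws, within the pads' length; the fingertips stand 19 mm ahead of it and the grasp point (between the pads) is the TCP; z points along the fingers, y is the line along which they close (so a half turn about z gives the same grasp; the last joint's range is limited). The gripper opens to 88 mm and grips with 3 to 60 N. Pads are 19 mm wide; open, the fingers measure 130 mm over their backs; the gripper's body (78 mm by 193 mm) begins 47 mm behind the grasp point.
Start: joints at [16.507, 20.546, 0.682, 0, -70.136, -16.507], TCP at [0.675, -0, 0.246] pointing down, gripper open.
Joint ranges: [-176.03, 176.03], [-82.01, 121.73], [-58.28, 71.71], [-173.87, 95.51], [-174.79, -0.11], [-173.66, 173.66]. Speed limits (degrees/s): [136.94, 136.94, 172.46, 180, 180, 180].

INTERFACE

Orientations are given as [roll, pitch, yaw] about the fixed x, y, z axes, in that order (R = Rz(yaw) Ry(pitch) Rx(roll)).
In Python, from plant import get_state, capture, close_job gives the robot as it stands.
- The arm moves only by the tool apply_moves, never from a script. Its argument "targets" is a list of rows, each a list of 7 numbers: the opening, from 0 (shut) to 1 (fully open), then the shift along the tool's x, y, z normalised to -1 to 1, where 1 is 1000 mm, then the turn, a rotation vector about the tool's x, y, z normalised to -1 to 1, where 1 is 90 degrees. In form: [[claw, tx, ty, tz, ax, ay, az], ...]. A call has 1 to 20 rows; each row shifts and turns the commanded pose from where the row before left it, along the tool's axes as they then stand; what a row does not reach is not made up. A row lasts 1/12 s, in which the tool goes at most 41.7 mm and 7.16 degrees, less where a joint would pass 70% of its speed; a pose out of reach is approached as far as the arm can. A call with a number of a shift or a turn outside -1 to 1 is refused whole. A call with a gripper value outside its range is refused whole. The fingers move at their own pace and stop on an object; "newtons" is the grip in N (left out, the last holds). Time passes only in rows, so rows that do not move let the fingers close. It gives the time, the measured TCP pose, the force, the opening and the grip force at its end, in the units of the state.
- get_state(): the state, without advancing time (a new reading comes with each control period).
- capture(name): name is "scene" or "side" or "wrist"; returns a dict with "frame" (384x512x3 uint8, red, green, blue), "range_z" (384x512 float32, m along the optical axis (not along the pixel's ray), 0 where there is no reading), "camera_matrix" (3x3 intrinsics, pixels), "T" (4x4, takes a point from camera to world coordinates). Camera axes: x right, y down, z forward; pixel columns grow to the right and rows downward; lengths in m; the calibration is good to about 2 mm. A picture is of the moment at which its call begins.
- close_job(): hands the job in; it is judged then, once.
The state is a dict: "time_s": time; "joints": joint angles; "qd": joint speeds; "joint_torque": joint torques, N m; "tcp_pos": TCP position; "eef_rot": TCP orientation; "contact_force": force on the tool from outside, world axes, zero at the start; "moment": the same for the moment, N m; "gripper_width": finger opening in m; "gripper_force": force on a finger pad.
Only numpy, scipy, OpenCV 4.12 (cv2) and the standard library are available. Lean on these libraries where they do the work, as an engineer would, in place of code of your own. Each camera call takes 0.05 s, during which the arm holds its last target. There are 200 camera calls.

## Working session

There is one attempt and no reset: what is moved stays moved. The work goes in short steps, Python scripts to look and compute and a tool call to move; the robot and the scene stay as the last step left them, time stands still between calls to the robot, and variables do not carry over. Pictures are saved under pics/ and viewed, at most 14 in all, crops included, and the job is handed in when it is done.

Besides the shell and the picture viewer there is one more tool, called after ">>>" as name(argument=value, ...), one argument or row to a line, values as JSON. apply_moves: Moves the arm, as the interface text tells. Scaled input: -1 to 1 covers 1000 mm each way for a shift and 90 degrees each way for a turn. Its arguments: {"type":"object","properties":{"targets":{"type":"array","items":{"type":"array","items":{"type":"number"}}},"newtons":{"type":"number"}},"required":["targets"]}

```bash
mkdir -p pics; ls
python3 - <<'E'
from plant import get_state,capture
import cv2,numpy as np
for n in ("scene","side"):
    c=capture(n); cv2.imwrite(f"pics/{n}0.png",c["frame"][:,:,::-1]); np.savez(f"{n}0.npz",**c)
    print(n,c["camera_matrix"].round(1).tolist(),c["T"].round(4).tolist(),(c["range_z"]>0).mean())
print(get_state())
E
```

```text
pics
scene [[421.9, 0.0, 252.0], [0.0, 421.9, 192.1], [0.0, 0.0, 1.0]] [[0.822, -0.3934, 0.4118, 0.1062], [-0.5694, -0.5611, 0.6007, -0.6854], [-0.0053, -0.7283, -0.6853, 0.628], [0.0, 0.0, 0.0, 1.0]] 0.993560791015625
side [[407.8, 0.0, 255.7], [0.0, 407.8, 183.2], [0.0, 0.0, 1.0]] [[0.9999, -0.0021, -0.0106, 0.4729], [0.0081, -0.4943, 0.8693, -0.9183], [-0.0071, -0.8693, -0.4942, 0.4856], [0.0, 0.0, 0.0, 1.0]] 0.986175537109375
{'time_s': 0.1, 'joints': array([ 1.65049598e+01,  2.05871483e+01,  6.38629234e-01, -1.86589105e-02,
       -7.01359083e+01, -1.65060722e+01]), 'qd': array([ 0.0184584 , -0.07960874,  0.1009636 ,  0.06554511,  0.08227351,
        0.0104239 ]), 'joint_torque': array([-1.42273191e-03, -5.84165347e+01,  2.93752134e+01,  7.01551259e+00,
        1.01412315e-02, -6.66964229e-05]), 'tcp_pos': array([ 6.74583591e-01, -4.37435710e-05,  2.44712528e-01]), 'eef_rot': array([ 1.79914068e+02, -7.17093532e-03, -9.00074601e+01]), 'contact_force': array([-0.7164584 , -0.30019897, -0.54234182]), 'moment': array([ 0.004269  , -0.01554691,  0.02959938]), 'gripper_force': 0.0, 'gripper_width': 0.08787128123693777}
```

View pics/scene0.png

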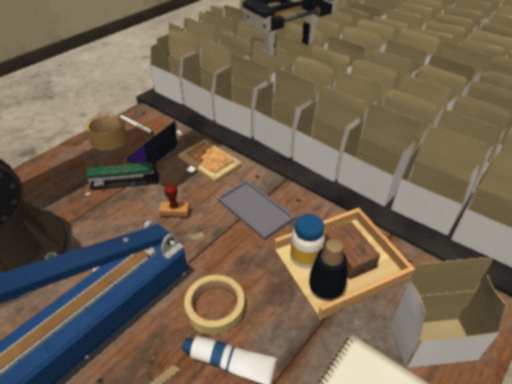

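View pics/side0.png

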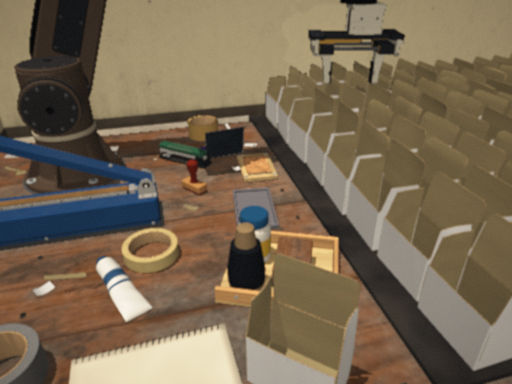

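The views show the jar (blue cap, scene ~308,230), the cone (330,268), the block behind them (350,252), the grey tray (255,207) and a small board with an orange patch (213,158), which may be the jig. The gripper is at the top. Next I'll build a top-down orthophoto from the depth and capture the wrist view.

```bash
cat > h.py <<'E'
import numpy as np,cv2
from plant import get_state,capture
def cloud(c):
    K,T,z=c["camera_matrix"],c["T"],c["range_z"]
    v,u=np.mgrid[:384,:512]
    P=np.stack([(u-K[0,2])/K[0,0]*z,(v-K[1,2])/K[1,1]*z,z],-1)
    return P@T[:3,:3].T+T[:3,3]
def ray(c,u,v,h):
    K,T=c["camera_matrix"],c["T"]
    d=np.stack([(np.asarray(u)-K[0,2])/K[0,0],(np.asarray(v)-K[1,2])/K[1,1],np.ones(np.shape(u))],-1)@T[:3,:3].T
    o=T[:3,3]; return o+d*((h-o[2])/d[...,2])[...,None]
E
python3 - <<'E'
from h import *
c=capture("wrist"); cv2.imwrite("pics/w0.png",c["frame"][:,:,::-1]); np.savez("wrist0.npz",**c)
print(c["T"].round(3).tolist(),c["camera_matrix"].round(0).tolist())
c=dict(np.load("scene0.npz")); P=cloud(c)
for n,(u,v) in dict(tray=(255,207),board=(213,158),cap=(308,223),conetop=(332,245),block=(352,245),floor=(390,272),boxes=(280,150),phone=(155,145),red=(170,188),tape=(215,285),bench=(220,250)).items(): print(n,P[v,u].round(3))
# board colour close-up
im=c["frame"][110:330,120:430,::-1]; cv2.imwrite("pics/crop0.png",cv2.resize(im,(775,550),interpolation=cv2.INTER_CUBIC))
E
```

```text
[[-1.0, 0.001, -0.001, 0.676], [0.001, 0.957, 0.289, -0.078], [0.001, 0.289, -0.957, 0.384], [0.0, 0.0, 0.0, 1.0]] [[324.0, 0.0, 259.0], [0.0, 324.0, 193.0], [0.0, 0.0, 1.0]]
tray [ 0.462 -0.177  0.002]
board [0.468 0.002 0.012]
cap [ 0.461 -0.336  0.095]
conetop [ 0.446 -0.408  0.117]
block [ 0.524 -0.389  0.045]
floor [ 0.565 -0.452  0.003]
boxes [ 0.609 -0.07   0.018]
phone [0.359 0.069 0.056]
red [ 0.315 -0.099  0.074]
tape [ 0.292 -0.298  0.007]
bench [ 0.344 -0.229 -0.004]
```

View pics/w0.png

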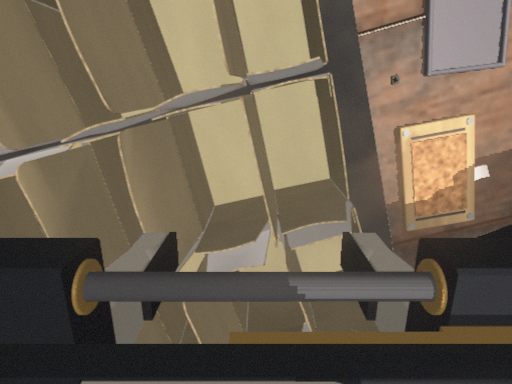

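View pics/crop0.png

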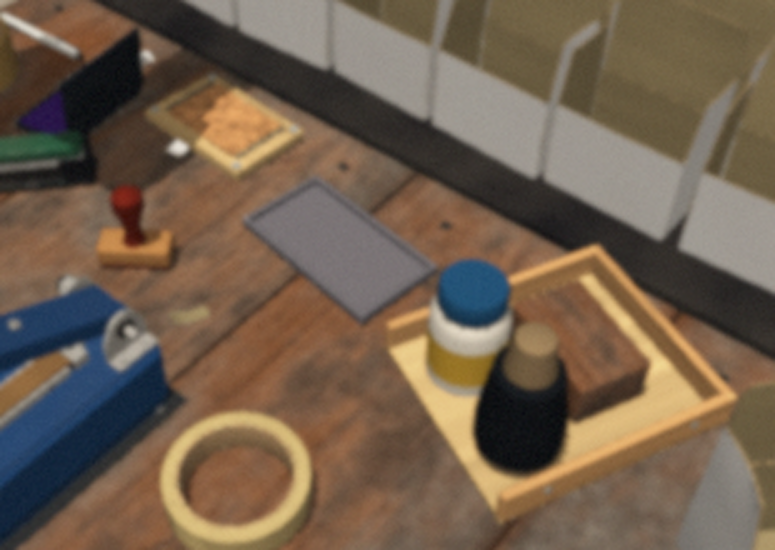

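The wrist view shows the jig clearly: board at (440,172), with corners about (402,128) to (474,216), and the tray at top right. I'll move over the tray and caddy for close looks.

>>> apply_moves(
  targets=[
    [1,0.03,0.026,-0.01,0,0,0],
    [1,0.03,0.026,-0.01,0,0,0],
    [1,0.03,0.026,-0.01,0,0,0],
    [1,0.03,0.026,-0.01,0,0,0],
    [1,0.03,0.026,-0.01,0,0,0],
    [1,0.03,0.026,-0.01,0,0,0],
    [1,0.03,0.026,-0.01,0,0,0],
    [1,0,0,0,0,0,0],
    [1,0,0,0,0,0,0],
    [1,0,0,0,0,0,0],
  ],
)

```text
time_s: 0.98
tcp_pos: [0.4929, -0.2101, 0.3155]
eef_rot: [-180.0, 0.0, -90.1]
contact_force: [0.7, 0.6, 0.4]
gripper_width: 0.0875
gripper_force: 0.0
```

Run:
```python
from h import *
c=capture("wrist"); cv2.imwrite("pics/w1.png",c["frame"][:,:,::-1]); np.savez("wrist1.npz",**c)
s=get_state();print(s["tcp_pos"],s["eef_rot"])
```

```text
[ 0.49314696 -0.20965125  0.3151103 ] [ 1.79971329e+02  1.94857807e-02 -9.00011737e+01]
```

>>> apply_moves(
  targets=[
    [1,0.03,0,0,0,0,0],
    [1,0.03,0,0,0,0,0],
    [1,0.03,0,0,0,0,0],
    [1,0.03,0,0,0,0,0],
    [1,0,0,0,0,0,0],
    [1,0,0,0,0,0,0],
    [1,0,0,0,0,0,0],
  ],
)

```text
time_s: 1.62
tcp_pos: [0.4935, -0.3293, 0.3145]
eef_rot: [179.9, 0.0, -90.0]
contact_force: [0.5, -0.0, 0.1]
gripper_width: 0.0878
gripper_force: 0.0
```

Run:
```python
from h import *
c=capture("wrist"); np.savez("wrist2.npz",**c)
a=np.load("wrist1.npz")["frame"]; b=c["frame"]
cv2.imwrite("pics/w12.png",cv2.resize(np.vstack([a[:300],b[:300]])[:,:,::-1],(512,600)))
s=get_state();print(s["tcp_pos"],s["eef_rot"],s["contact_force"])
# height map obstacles from scene cloud
P=cloud(dict(np.load("scene0.npz"))).reshape(-1,3)
for x in np.arange(.25,.75,.05):
    print(round(x,2),[ (lambda q:int(1000*np.percentile(q,98)) if len(q)>3 else -99)(P[(abs(P[:,0]-x-.025)<.025)&(abs(P[:,1]-y-.025)<.025)&(P[:,2]<.2),2]) for y in np.arange(-.65,.2,.05)])
```

```text
[ 0.49350268 -0.32897802  0.31483413] [ 1.79936345e+02  3.20374342e-02 -8.99354470e+01] [ 0.13973115  0.63523819 -0.60342706]
0.25 [-99, -99, -1, 13, 17, 24, 17, 24, 96, 93, -1, 19, -1, 40, 41, -1, 44]
0.3 [-99, -99, 11, 0, -1, 23, 23, 21, -1, 2, 69, 74, -1, 40, 78, 8, 44]
0.35 [-99, 11, 12, 0, -1, -1, -1, -1, -1, -1, -1, -1, -1, -1, 78, 7, 4]
0.4 [12, 12, 11, 28, 117, 96, 96, 28, 8, 8, 8, 10, 12, 13, 77, 21, 3]
0.45 [79, 123, 153, 29, 117, 98, 97, 28, 6, 7, 8, 10, 13, 13, 12, 8, 10]
0.5 [80, 159, 161, 29, 45, 46, 45, 5, 8, 6, 0, 6, 10, 11, 11, 87, 90]
0.55 [125, 158, -99, 29, 43, 45, 44, -1, 10, 11, 11, 11, 91, 110, 91, 137, 139]
0.6 [0, 0, -99, 0, 10, 29, 28, 12, 91, 91, 130, 133, 91, 138, 170, 168, 170]
0.65 [6, 12, 12, 12, 89, 92, 128, 92, 139, 120, 168, 171, 172, 169, 170, -99, 169]
0.7 [-99, 53, 92, 122, 127, -99, 170, 174, 173, 170, 171, 140, 148, 169, 173, 172, 174]
```

View pics/w12.png

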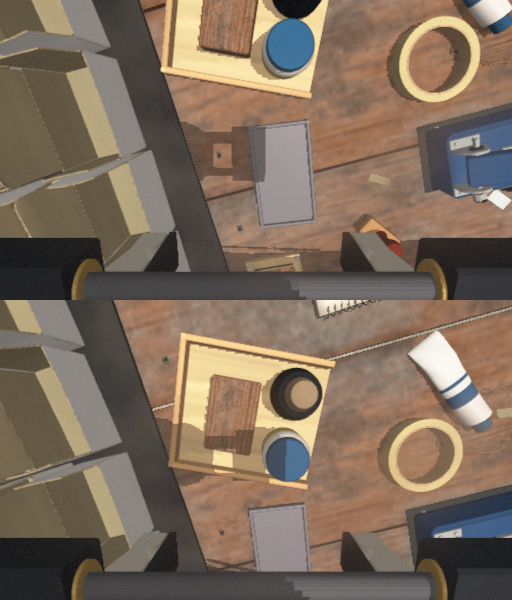

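The stacked views show everything from above. In the lower one, the block is at (232,415), the cone at (297,394) and the jar at (287,457) in the caddy. In the upper one, the whole tray is at (283,173). Now I'll measure.

```bash
cat > m.py <<'E'
from h import *
def near(P,xy,r): return np.hypot(P[...,0]-xy[0],P[...,1]-xy[1])<r
def rect(m,c,h):
    m=cv2.morphologyEx(m.astype(np.uint8),cv2.MORPH_OPEN,np.ones((3,3)))
    cs=cv2.findContours(m,cv2.RETR_EXTERNAL,cv2.CHAIN_APPROX_NONE)[0]
    k=max(cs,key=cv2.contourArea).reshape(-1,2)
    p=ray(c,k[:,0],k[:,1],h)[:,:2]
    (x,y),(a,b),t=cv2.minAreaRect((p*1000).astype(np.float32))
    if a<b: a,b,t=b,a,t+90   # a long: t is angle of long side
    t=(t-90+90)%180-90       # yaw of frame whose y is long side
    return "ctr %.1f %.1f long %.1f short %.1f yaw %.1f"%(x,y,a,b,t)
def circ(m,c,h):
    m=cv2.morphologyEx(m.astype(np.uint8),cv2.MORPH_OPEN,np.ones((3,3)))
    k=max(cv2.findContours(m,cv2.RETR_EXTERNAL,cv2.CHAIN_APPROX_NONE)[0],key=cv2.contourArea).reshape(-1,2)
    p=(ray(c,k[:,0],k[:,1],h)[:,:2]*1000).astype(np.float32)
    (x,y),r=cv2.minEnclosingCircle(p); return "ctr %.1f %.1f d %.1f"%(x,y,2*r)
E
python3 - <<'E'
from m import *
for n in ("scene0","side0","wrist0","wrist1","wrist2"):
    c=dict(np.load(n+".npz")); P=cloud(c); z=P[...,2]; f=c["frame"]; hsv=cv2.cvtColor(f,cv2.COLOR_RGB2HSV); H,S,V=hsv[...,0].astype(int),hsv[...,1].astype(int),hsv[...,2].astype(int)
    def go(l,fn,m,h):
        try: print(n,l,fn(m,c,h))
        except Exception as e: print(n,l,"-",m.sum())
    go("cap",circ,(z>.089)&near(P,(.455,-.335),.05)&(H>90)&(H<125)&(S>100),.098)
    go("cone",circ,(z>.112)&near(P,(.45,-.41),.04)&(z<.13),.119)
    go("block",rect,(z>.039)&(z<.053)&near(P,(.525,-.38),.07)&~near(P,(.455,-.335),.034)&~near(P,(.45,-.41),.036),.046)
    go("tray",rect,(S<70)&(V>40)&(z<.02)&near(P,(.462,-.177),.1),.01)
    go("board",rect,(z>.005)&(z<.02)&near(P,(.468,.002),.09)&(S>60),.012)
    go("pad",rect,(z>.005)&(z<.022)&near(P,(.468,.002),.07)&(S>140)&(H<20),.014)
    go("caddy",rect,(z>.022)&(z<.036)&near(P,(.51,-.38),.14)&(S>60)&(H>8)&(H<30)&(V>100),.030)
E
```

```text
scene0 cap ctr 457.0 -343.9 d 51.7
scene0 cone ctr 446.2 -412.9 d 30.5
scene0 block ctr 524.8 -387.7 long 91.2 short 61.1 yaw -9.8
scene0 tray ctr 457.0 -182.7 long 156.7 short 92.1 yaw 5.6
scene0 board ctr 459.5 4.2 long 132.4 short 86.7 yaw 10.4
scene0 pad ctr 460.0 9.4 long 88.0 short 58.9 yaw 8.9
scene0 caddy ctr 505.4 -386.9 long 190.8 short 167.7 yaw 80.3
side0 cap ctr 462.6 -345.7 d 58.5
side0 cone ctr 448.6 -414.9 d 34.5
side0 block ctr 529.9 -371.8 long 62.4 short 59.5 yaw -10.0
side0 tray ctr 460.7 -184.1 long 163.1 short 85.9 yaw 6.5
side0 board ctr 462.2 4.6 long 139.3 short 84.5 yaw 10.3
side0 pad ctr 462.6 11.1 long 88.4 short 60.2 yaw 10.0
side0 caddy ctr 545.7 -354.5 long 122.0 short 94.9 yaw 80.5
wrist0 cap - 0
wrist0 cone - 0
wrist0 block - 0
wrist0 tray ctr 484.5 -136.5 long 141.4 short 74.5 yaw -83.4
wrist0 board ctr 465.1 12.4 long 130.4 short 85.4 yaw 10.6
wrist0 pad - 0
wrist0 caddy - 0
wrist1 cap ctr 463.6 -337.4 d 48.9
wrist1 cone - 0
wrist1 block ctr 530.4 -366.5 long 59.8 short 58.4 yaw 80.2
wrist1 tray ctr 479.8 -176.2 long 151.2 short 124.6 yaw 6.4
wrist1 board ctr 456.8 52.9 long 88.9 short 53.3 yaw 89.9
wrist1 pad - 0
wrist1 caddy ctr 515.6 -340.0 long 188.8 short 81.0 yaw 80.3
wrist2 cap ctr 461.8 -338.1 d 45.6
wrist2 cone ctr 450.6 -408.4 d 28.4
wrist2 block ctr 527.9 -383.0 long 89.4 short 59.5 yaw -9.8
wrist2 tray ctr 466.7 -203.1 long 110.7 short 105.0 yaw -0.0
wrist2 board ctr 472.4 -49.9 long 83.4 short 23.2 yaw 89.9
wrist2 pad - 0
wrist2 caddy ctr 508.6 -382.2 long 188.6 short 165.3 yaw 80.3
```

Run:
```python
from m import *
c=dict(np.load("wrist1.npz")); k=np.array([(250,127),(308,120),(315,219),(262,227)])
p=ray(c,k[:,0],k[:,1],.01); print(p.round(4),p.mean(0))
P=cloud(c); print("tray floor z",np.median(P[150:200,275:300,2]),"bench",np.median(P[120:160,340:390,2]))
# cartons near jig / caddy : highest points in wrist0/1/2 clouds
Q=np.vstack([cloud(dict(np.load(f"wrist{i}.npz")))[:230].reshape(-1,3) for i in (0,1,2)])
Q=Q[Q[:,2]<.2]
for y in np.arange(-.5,.12,.04):
    q=Q[abs(Q[:,1]-y-.02)<.02]; print(round(y,2),[ "%.3f"%(lambda t:t.min() if len(t) else 9)(q[(q[:,2]>h)&(q[:,0]>.54),0]) for h in (.05,.08,.1,.12,.15)])
```

```text
[[ 0.5066 -0.2474  0.01  ]
 [ 0.4286 -0.2565  0.01  ]
 [ 0.4123 -0.1142  0.01  ]
 [ 0.4902 -0.1016  0.01  ]] [ 0.45945379 -0.17990827  0.01      ]
tray floor z 0.004193832022894722 bench -0.0011317974380289364
-0.5 ['0.711', '0.711', '0.717', '0.720', '9.000']
-0.46 ['0.702', '0.702', '0.719', '0.724', '9.000']
-0.42 ['0.689', '0.690', '0.764', '9.000', '9.000']
-0.38 ['0.680', '0.681', '0.686', '0.691', '9.000']
-0.34 ['0.666', '0.666', '0.680', '0.685', '0.743']
-0.3 ['0.656', '0.657', '0.728', '0.731', '0.738']
-0.26 ['0.648', '0.649', '0.655', '0.721', '0.723']
-0.22 ['0.634', '0.635', '0.648', '0.652', '0.711']
-0.18 ['0.626', '0.626', '0.696', '0.698', '0.705']
-0.14 ['0.619', '0.619', '0.624', '0.629', '0.693']
-0.1 ['0.607', '0.607', '0.621', '0.625', '0.682']
-0.06 ['0.598', '0.598', '0.670', '0.671', '0.673']
-0.02 ['0.591', '0.591', '0.597', '0.601', '0.664']
0.02 ['0.574', '0.577', '0.592', '0.597', '0.745']
0.06 ['0.574', '9.000', '9.000', '9.000', '9.000']
0.1 ['9.000', '9.000', '9.000', '9.000', '9.000']
```

Jar (461,-341), cone (449,-411), caddy yaw -9.7°, tray centre about (459,-181). The caddy geometry confirms the jar and cone positions. I'll go to the jar.

>>> apply_moves(
  targets=[
    [1,0.012,0.0325,0,0,0,0],
    [1,0,0,0,0,0,0.054],
    [1,0,0,0,0,0,0.054],
    [1,0,0,0.035,0,0,0],
    [1,0,0,0.035,0,0,0],
    [1,0,0,0.035,0,0,0],
    [1,0,0,0.035,0,0,0],
    [1,0,0,0.03,0,0,0],
    [1,0,0,0.02,0,0,0],
    [1,0,0,0.02,0,0,0],
    [1,0,0,0.015,0,0,0],
    [1,0,0,0.013,0,0,0],
    [1,0,0,0,0,0,0],
    [1,0,0,0,0,0,0],
    [1,0,0,0,0,0,0],
    [1,0,0,0,0,0,0],
  ],
  newtons=15,
)

```text
time_s: 3.0
tcp_pos: [0.4614, -0.3419, 0.0788]
eef_rot: [-179.9, -0.0, -99.7]
contact_force: [-0.0, -0.7, -0.1]
gripper_width: 0.0876
gripper_force: 0.0
```

Run:
```python
from h import *
s=get_state();print(s["tcp_pos"],s["eef_rot"],s["contact_force"])
a=capture("scene");b=capture("wrist")
im=np.hstack([cv2.resize(a["frame"][150:320,220:420],(400,340)),cv2.resize(b["frame"],(400,340))])
cv2.imwrite("pics/g1.png",im[:,:,::-1])
```

```text
[ 0.46141178 -0.34191774  0.07883958] [-1.79885304e+02 -2.55537421e-02 -9.96708058e+01] [-0.03663382 -0.68375518 -0.07313001]
```

View pics/g1.png

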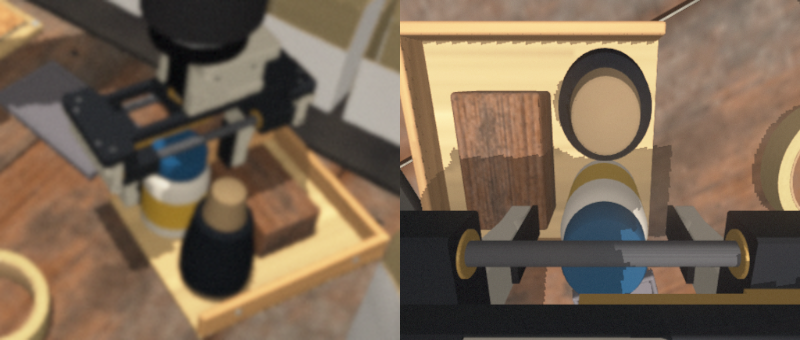

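The jaws straddle the jar, with the cap at wrist view x≈605 and the finger mid-line at about 602. I'll lower 4 mm and close.

>>> apply_moves(
  targets=[
    [1,0,0,0.004,0,0,0],
    [1,0,0,0,0,0,0],
    [0,0,0,0,0,0,0],
    [0,0,0,0,0,0,0],
    [0,0,0,0,0,0,0],
    [0,0,0,0,0,0,0],
    [0,0,0,0,0,0,0],
    [0,0,0,0,0,0,0],
    [0,0,0,0,0,0,0],
    [0,0,0,0,0,0,0],
    [0,0,0,0,0,0,0],
    [0,0,0,0,0,0,0],
  ],
  newtons=15,
)

```text
time_s: 4.1
tcp_pos: [0.4605, -0.3421, 0.0736]
eef_rot: [-180.0, -0.0, -99.7]
contact_force: [-0.3, -0.3, -0.4]
gripper_width: 0.0571
gripper_force: 15.0
```

>>> apply_moves(
  targets=[
    [0,0,0,-0.015,0,0,0],
    [0,0,0,-0.025,0,0,0],
    [0,0,0,-0.03,0,0,0],
    [0,-0.016,0.0032,0,0,0,0],
    [0,-0.032,0.0064,0,0,0,0],
    [0,-0.032,0.0064,0,0,0,0],
    [0,-0.032,0.0064,0,0,0,0],
    [0,-0.032,0.0064,0,0,0,0],
    [0,-0.032,0.0064,0,0,0,0],
    [0,-0.016,0.0034,0,0,0,0],
    [0,0,0,0,0,0,0],
    [0,0,0,0.025,0,0,0],
    [0,0,0,0.025,0,0,0],
    [0,0,0,0.01,0,0,0],
    [0,0,0,0.007,0,0,0],
    [0,0,0,0,0,0,0],
    [0,0,0,0,0,0,0],
    [0,0,0,0,0,0,0],
  ],
)

```text
time_s: 5.6
tcp_pos: [0.4555, -0.1464, 0.0773]
eef_rot: [-179.9, 0.0, -99.7]
contact_force: [0.5, 0.1, -0.8]
gripper_width: 0.0569
gripper_force: 15.0
```

Run:
```python
from h import *
s=get_state();print(s["tcp_pos"],s["eef_rot"],s["contact_force"],s["gripper_width"])
a=capture("scene");b=capture("wrist")
im=np.hstack([cv2.resize(a["frame"][120:290,180:380],(400,340)),cv2.resize(b["frame"],(400,340))])
cv2.imwrite("pics/g2.png",im[:,:,::-1])
```

```text
[ 0.45550788 -0.14644265  0.07730792] [-1.79930144e+02  7.11264042e-03 -9.97234060e+01] [ 0.48210203  0.11465434 -0.77826569] 0.05690674693526849
```

View pics/g2.png

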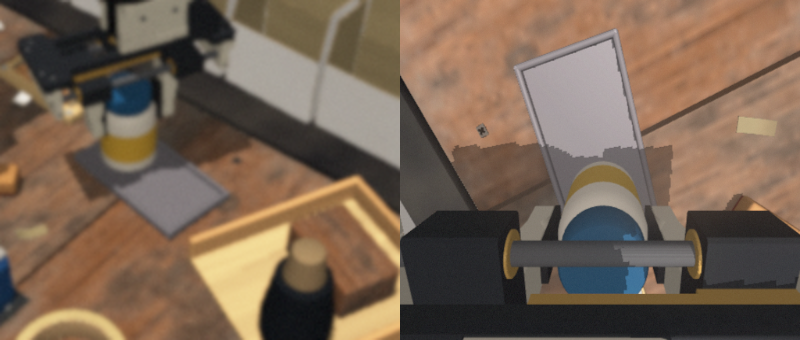

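The jar hangs over the +y half of the tray, inside the rims. I'll lower the last 4.5 mm and release.

>>> apply_moves(
  targets=[
    [0,0,0,0.0025,0,0,0],
    [0,0,0,0.002,0,0,0],
    [0,0,0,0,0,0,0],
    [0,0,0,0,0,0,0],
    [0.8,0,0,0,0,0,0],
    [0.9,0,0,0,0,0,0],
    [1,0,0,0,0,0,0],
    [1,0,0,0,0,0,0],
    [1,0,0,0,0,0,0],
    [1,0,0,0,0,0,0],
    [1,0,0,0,0,0,0],
    [1,0,0,0,0,0,0],
  ],
)

```text
time_s: 6.7
tcp_pos: [0.4549, -0.1463, 0.0721]
eef_rot: [180.0, -0.0, -99.7]
contact_force: [0.1, 0.3, 0.3]
gripper_width: 0.0878
gripper_force: 0.0
```

>>> apply_moves(
  targets=[
    [1,0,0,-0.02,0,0,0],
    [1,0,0,-0.035,0,0,0],
    [1,0,0,-0.035,0,0,0],
    [1,0.0328,-0.0048,0,0,0,0],
    [1,0.0328,-0.0048,0,0,0,0],
    [1,0.0328,-0.0048,0,0,0,0],
    [1,0.0328,-0.0048,0,0,0,0],
    [1,0.0328,-0.0048,0,0,0,0],
    [1,0.0328,-0.0048,0,0,0,0],
    [1,0.0328,-0.0048,0,0,0,0],
    [1,0.0328,-0.0048,0,0,0,0],
    [1,0,0,0,0,0,0],
    [1,0,0,0,0,0,0],
    [1,0,0,0.025,0,0,0],
    [1,0,0,0.02,0,0,0],
    [1,0,0,0.01,0,0,0],
    [1,0,0,0.01,0,0,0],
    [1,0,0,0,0,0,0],
    [1,0,0,0,0,0,0],
    [1,0,0,0,0,0,0],
  ],
)

```text
time_s: 8.37
tcp_pos: [0.4492, -0.4115, 0.0981]
eef_rot: [-179.9, -0.0, -99.7]
contact_force: [0.2, -0.6, 0.7]
gripper_width: 0.0879
gripper_force: 0.0
```

Run:
```python
from h import *
s=get_state();print(s["tcp_pos"],s["eef_rot"],s["contact_force"],s["gripper_width"])
a=capture("scene");b=capture("wrist")
im=np.hstack([cv2.resize(a["frame"][130:330,200:435],(400,340)),cv2.resize(b["frame"],(400,340))])
cv2.imwrite("pics/g3.png",im[:,:,::-1])
```

```text
[ 0.44916327 -0.41151539  0.09813024] [-1.79922437e+02 -3.93227847e-02 -9.96799025e+01] [ 0.23633911 -0.63046771  0.65932856] 0.08785896503052194
```

View pics/g3.png

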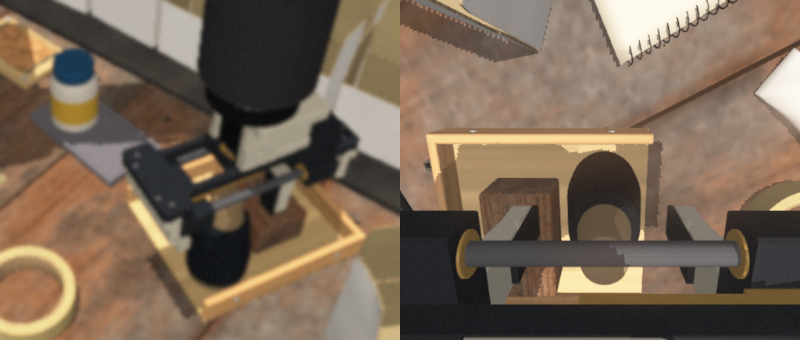

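The jar stands on the tray, and the cone is centred between the jaws (wrist view x≈603). Closing.

>>> apply_moves(
  targets=[
    [0,0,0,0,0,0,0],
    [0,0,0,0,0,0,0],
    [0,0,0,0,0,0,0],
    [0,0,0,0,0,0,0],
    [0,0,0,0,0,0,0],
    [0,0,0,0,0,0,0],
    [0,0,0,0,0,0,0],
    [0,0,0,0,0,0,0],
    [0,0,0,0,0,0,0],
    [0,0,0,0,0,0,0],
    [0,0,0,0,0,0,0],
    [0,0,0,0,0,0,0],
  ],
  newtons=12,
)

```text
time_s: 9.47
tcp_pos: [0.4483, -0.4113, 0.097]
eef_rot: [180.0, 0.0, -99.7]
contact_force: [-0.3, 0.5, 0.3]
gripper_width: 0.0367
gripper_force: 11.8
```

>>> apply_moves(
  targets=[
    [0,0,0,-0.015,0,0,0],
    [0,0,0,-0.025,0,0,0],
    [0,0,0,-0.03,0,0,0],
    [0,-0.0165,0.0017,0,0,0,0],
    [0,-0.0324,0.0032,0,0,0,0],
    [0,-0.0324,0.0032,0,0,0,0],
    [0,-0.0324,0.0032,0,0,0,0],
    [0,-0.0324,0.0032,0,0,0,0],
    [0,-0.0324,0.0032,0,0,0,0],
    [0,-0.0162,0.0017,0,0,0,0],
    [0,0,0,0,0,0,0],
    [0,0,0,0.025,0,0,0],
    [0,0,0,0.025,0,0,0],
    [0,0,0,0.01,0,0,0],
    [0,0,0,0.007,0,0,0],
    [0,0,0,0,0,0,0],
    [0,0,0,0,0,0,0],
    [0,0,0,0.0025,0,0,0],
    [0,0,0,0,0,0,0],
    [0,0,0,0,0,0,0],
  ],
)

```text
time_s: 11.13
tcp_pos: [0.4625, -0.2163, 0.0982]
eef_rot: [-179.9, 0.0, -99.7]
contact_force: [0.1, -0.7, -0.6]
gripper_width: 0.0365
gripper_force: 11.8
```

Run:
```python
from h import *
s=get_state();print(s["tcp_pos"],s["eef_rot"],s["contact_force"],s["gripper_width"])
a=capture("scene");b=capture("wrist")
im=np.hstack([cv2.resize(a["frame"][110:280,180:380],(400,340)),cv2.resize(b["frame"],(400,340))])
cv2.imwrite("pics/g4.png",im[:,:,::-1])
```

```text
[ 0.46250443 -0.21633908  0.09819941] [-1.79935326e+02  3.66869489e-03 -9.97275070e+01] [ 0.08614928 -0.71681904 -0.61455087] 0.03650974180515741
```

View pics/g4.png

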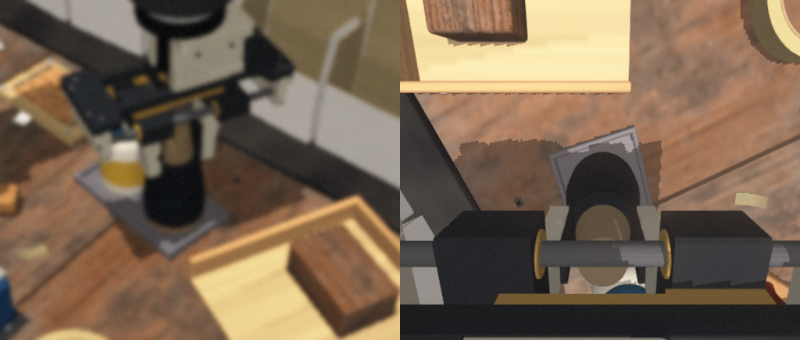

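>>> apply_moves(
  targets=[
    [0,0,0,0.0015,0,0,0],
    [0,0,0,0,0,0,0],
    [0,0,0,0,0,0,0],
    [0.6,0,0,0,0,0,0],
    [0.8,0,0,0,0,0,0],
    [1,0,0,0,0,0,0],
    [1,0,0,0,0,0,0],
    [1,0,0,0,0,0,0],
    [1,0,0,0,0,0,0],
    [1,0,0,0,0,0,0],
    [1,0,0,-0.02,0,0,0],
    [1,0,0,-0.04,0,0,0],
    [1,0,0,-0.04,0,0,0],
    [1,-0.0355,0.006,0,0,0,0],
    [1,-0.0355,0.006,0,0,0,0],
    [1,-0.0355,0.006,0,0,0,0],
    [1,-0.0355,0.006,0,0,0,0],
    [1,-0.0355,0.006,0,0,0,0],
    [1,-0.0355,0.006,0,0,0,0],
    [1,0,0,0,0,0,0],
  ],
)

```text
time_s: 12.9
tcp_pos: [0.4631, 0.0043, 0.1965]
eef_rot: [-179.9, 0.1, -99.5]
contact_force: [0.2, -0.5, 0.1]
gripper_width: 0.0875
gripper_force: 0.0
```

>>> apply_moves(
  targets=[
    [1,0,0,0,0,0,0],
    [1,0,0,0,0,0,0],
    [1,0,0,0,0,0,0],
  ],
)

```text
time_s: 13.15
tcp_pos: [0.4625, -0.0008, 0.196]
eef_rot: [180.0, -0.0, -99.8]
contact_force: [0.4, -0.5, 0.3]
gripper_width: 0.0873
gripper_force: 0.0
```

Run:
```python
from m import *
s=get_state();print(s["tcp_pos"],s["eef_rot"])
a=capture("scene");c=capture("wrist");np.savez("wrist3.npz",**c)
im=np.hstack([cv2.resize(a["frame"][110:280,180:380],(330,280)),c["frame"][:280]])[:,:800]
cv2.imwrite("pics/g5.png",im[:,:,::-1])
P=cloud(c); z=P[...,2]; hsv=cv2.cvtColor(c["frame"],cv2.COLOR_RGB2HSV).astype(int)
print("board",rect((z>.006)&(z<.02)&near(P,(.463,.01),.09)&(hsv[...,1]>50),c,.012))
print("pad",rect((z>.006)&(z<.02)&near(P,(.463,.01),.062)&(hsv[...,1]>140),c,.014))
P2=cloud(a); z2=P2[...,2]
h2=cv2.cvtColor(a["frame"],cv2.COLOR_RGB2HSV).astype(int)
print("cap",circ((z2>.085)&near(P2,(.455,-.146),.05)&(h2[...,0]>90)&(h2[...,0]<125)&(h2[...,1]>100),a,.096))
print("cone",circ((z2>.108)&(z2<.13)&near(P2,(.462,-.216),.03),a,.117))
```

```text
[ 0.46249068 -0.00082076  0.19599599] [ 1.79987338e+02 -7.83838471e-03 -9.97600431e+01]
board ctr 462.9 12.3 long 129.6 short 83.5 yaw 10.6Traceback (most recent call last):
  File "<stdin>", line 8, in <module>
  File "m.py", line 6, in rect
    k=max(cs,key=cv2.contourArea).reshape(-1,2)
      ~~~^^^^^^^^^^^^^^^^^^^^^^^^
ValueError: max() iterable argument is empty
```

View pics/g5.png

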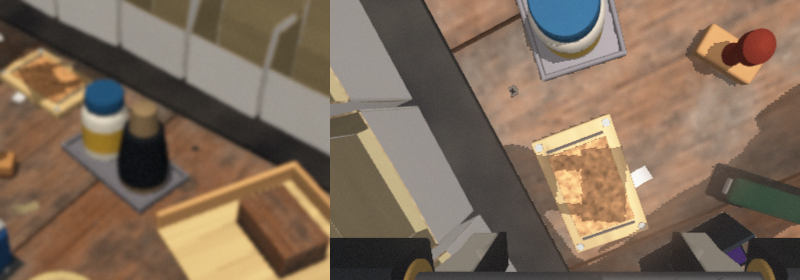

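Both objects stand upright on the tray (left view: jar at (105,115), cone at (145,145)). The jig board measures (463,12) with yaw 10.6°. Next I'll move above the block and measure it from the same relative viewpoint.

>>> apply_moves(
  targets=[
    [1,0.0373,-0.0129,0,0,0,0],
    [1,0.0373,-0.0129,0,0,0,0],
    [1,0.0373,-0.0129,0,0,0,0],
    [1,0.0373,-0.0129,0,0,0,0],
    [1,0.0373,-0.0129,0,0,0,0],
    [1,0.0373,-0.0129,0,0,0,0],
    [1,0.0373,-0.0129,0,0,0,0],
    [1,0.0373,-0.0129,0,0,0,0],
    [1,0.0373,-0.0129,0,0,0,0],
    [1,0.0373,-0.0129,0,0,0,0],
    [1,0,0,0,0,0,0],
    [1,0,0,0,0,0,0],
    [1,0,0,0,0,0,0],
    [1,0,0,0,0,0,0],
  ],
)

```text
time_s: 14.42
tcp_pos: [0.5262, -0.3895, 0.196]
eef_rot: [180.0, 0.0, -99.8]
contact_force: [-0.0, 0.5, 0.5]
gripper_width: 0.0878
gripper_force: 0.0
```

Run:
```python
from m import *
s=get_state();print(s["tcp_pos"],s["eef_rot"])
c=capture("wrist");np.savez("wrist4.npz",**c)
P=cloud(c); z=P[...,2]
print("block",rect((z>.036)&(z<.056)&near(P,(.527,-.385),.065),c,.046))
a=capture("scene");P2=cloud(a); z2=P2[...,2]
h2=cv2.cvtColor(a["frame"],cv2.COLOR_RGB2HSV).astype(int)
print("cap",circ((z2>.085)&near(P2,(.455,-.146),.05)&(h2[...,0]>90)&(h2[...,0]<125)&(h2[...,1]>100),a,.096))
print("cone",circ((z2>.108)&(z2<.13)&near(P2,(.462,-.216),.03),a,.117))
```

```text
[ 0.52621204 -0.389489    0.19597647] [ 1.79981064e+02  1.13995644e-02 -9.97535227e+01]
block ctr 528.1 -383.9 long 89.9 short 59.4 yaw -9.8
cap ctr 450.5 -151.5 d 54.1
cone ctr 458.6 -220.7 d 33.1
```

>>> apply_moves(
  targets=[
    [0.85,-0.0058,-0.0006,0,0,0,0],
    [0.85,0,0,0.02,0,0,0],
    [0.85,0,0,0.03,0,0,0],
    [0.85,0,0,0.03,0,0,0],
    [0.85,0,0,0.02,0,0,0],
    [0.85,0,0,0,0,0,0],
    [0.85,0,0,0,0,0,0],
    [0.85,0,0,0.016,0,0,0],
    [0.85,0,0,0.016,0,0,0],
    [0.85,0,0,0.016,0,0,0],
    [0.85,0,0,0,0,0,0],
    [0.85,0,0,0,0,0,0],
    [0.85,0,0,0,0,0,0],
  ],
  newtons=20,
)

```text
time_s: 15.6
tcp_pos: [0.5297, -0.3844, 0.0503]
eef_rot: [-179.8, -0.1, -99.7]
contact_force: [-1.3, -0.8, 0.4]
gripper_width: 0.0746
gripper_force: 0.0
```

>>> apply_moves(
  targets=[
    [0,0,0,0,0,0,0],
    [0,0,0,0,0,0,0],
    [0,0,0,0,0,0,0],
    [0,0,0,0,0,0,0],
    [0,0,0,0,0,0,0],
    [0,0,0,0,0,0,0],
    [0,0,0,0,0,0,0],
    [0,0,0,0,0,0,0],
  ],
  newtons=20,
)

```text
time_s: 16.27
tcp_pos: [0.5286, -0.3842, 0.0491]
eef_rot: [-179.9, -0.0, -99.7]
contact_force: [-0.9, 2.9, 7.0]
gripper_width: 0.0598
gripper_force: 20.0
```

>>> apply_moves(
  targets=[
    [0,0,0,-0.01,0,0,0],
    [0,0,0,-0.02,0,0,0],
    [0,0,0,-0.03,0,0,0],
    [0,0,0,-0.03,0,0,0],
    [0,0,0,-0.03,0,0,0],
    [0,0,0,-0.03,0,0,0],
    [0,0,0,0,0,0,0],
    [0,0,0,0,0,0,0],
  ],
)

```text
time_s: 16.93
tcp_pos: [0.5293, -0.3843, 0.2008]
eef_rot: [-179.7, -0.0, -99.7]
contact_force: [0.8, 0.6, -2.9]
gripper_width: 0.0598
gripper_force: 20.0
```

>>> apply_moves(
  targets=[
    [0,-0.0344,0.0119,0,0,0,0],
    [0,-0.0344,0.0119,0,0,0,0],
    [0,-0.0344,0.0119,0,0,0,0],
    [0,-0.0344,0.0119,0,0,0,0],
    [0,-0.0344,0.0119,0,0,0,0],
    [0,-0.0344,0.0119,0,0,0,0],
    [0,-0.0344,0.0119,0,0,0,0],
    [0,-0.0344,0.0119,0,0,0,0],
    [0,-0.0344,0.0119,0,0,0,0],
    [0,-0.0344,0.0119,0,0,0,0],
    [0,-0.0344,0.0119,0,0,0,0],
    [0,0,0,0,0,0,-0.0567],
    [0,0,0,0,0,0,-0.0567],
    [0,0,0,0,0,0,-0.0567],
    [0,0,0,0,0,0,-0.0567],
    [0,0,0,0,0,0,0],
    [0,0,0,0,0,0,0],
    [0,0,0,0,0,0,0],
  ],
)

```text
time_s: 18.43
tcp_pos: [0.4628, 0.0109, 0.1975]
eef_rot: [179.9, -0.0, -79.5]
contact_force: [0.5, -0.3, -1.5]
gripper_width: 0.0595
gripper_force: 20.0
```

Run:
```python
from m import *
s=get_state();print(s["tcp_pos"],s["eef_rot"],s["gripper_width"],s["contact_force"])
a=capture("scene");c=capture("wrist");np.savez("wrist5.npz",**c)
im=np.hstack([cv2.resize(a["frame"][50:280,150:380],(384,384)),cv2.resize(c["frame"],(416,384))])
cv2.imwrite("pics/g6.png",im[:,:,::-1])
```

```text
[0.46281065 0.01089124 0.19751712] [ 1.79933083e+02 -6.25395743e-03 -7.94900887e+01] 0.059476211234935135 [ 0.53662669 -0.28066812 -1.4588243 ]
```

View pics/g6.png

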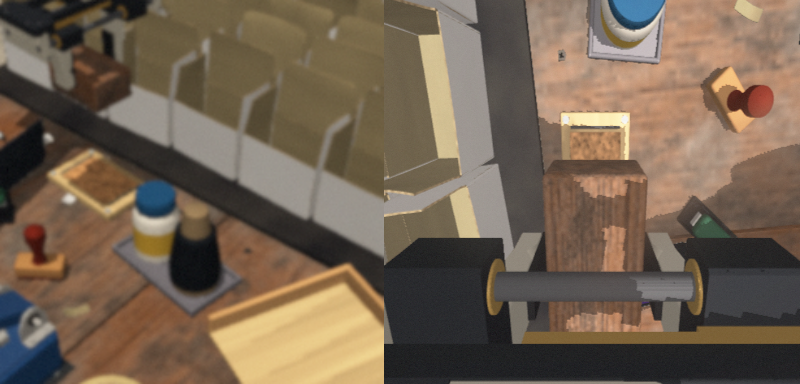

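The block is held level and lines up with the jig board (wrist view: board centre x≈594, block ≈595). Lowering.

>>> apply_moves(
  targets=[
    [0,0,0,0.02,0,0,0],
    [0,0,0,0.03,0,0,0],
    [0,0,0,0.03,0,0,0],
    [0,0,0,0.025,0,0,0],
    [0,0,0,0.015,0,0,0],
    [0,0,0,0.012,0,0,0],
    [0,0,0,0,0,0,0],
    [0,0,0,0,0,0,0],
    [0,0,0,0,0,0,0],
  ],
)

```text
time_s: 19.28
tcp_pos: [0.4638, 0.0112, 0.0668]
eef_rot: [-179.9, 0.0, -79.3]
contact_force: [0.1, -0.1, -1.2]
gripper_width: 0.0603
gripper_force: 20.0
```

Run:
```python
from m import *
s=get_state();print(s["tcp_pos"],s["eef_rot"],s["gripper_width"],s["contact_force"])
a=capture("scene");c=capture("side")
im=np.hstack([cv2.resize(a["frame"][100:220,160:280],(384,384)),cv2.resize(c["frame"][110:230,190:320],(416,384))])
cv2.imwrite("pics/g7.png",im[:,:,::-1])
```

```text
[0.46382033 0.01122031 0.0667645 ] [-1.79948939e+02  1.13773057e-03 -7.93326069e+01] 0.060288293034397415 [ 0.08026599 -0.07197849 -1.18419152]
```

View pics/g7.png

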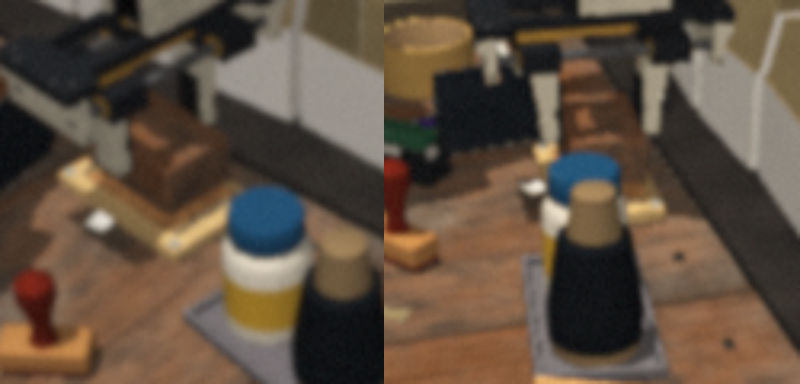

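The block hovers about 9 mm above the pad. I'll lower gently to contact.

>>> apply_moves(
  targets=[
    [0,0,0,0.004,0,0,0],
    [0,0,0,0.003,0,0,0],
    [0,0,0,0.001,0,0,0],
    [0,0,0,0.001,0,0,0],
    [0,0,0,0,0,0,0],
    [0,0,0,0,0,0,0],
  ],
)

```text
time_s: 19.88
tcp_pos: [0.4632, 0.0111, 0.0571]
eef_rot: [-180.0, 0.0, -79.3]
contact_force: [-0.0, 0.5, -2.2]
gripper_width: 0.0598
gripper_force: 20.0
```

>>> apply_moves(
  targets=[
    [0,0,0,0.001,0,0,0],
    [0,0,0,0,0,0,0],
    [0,0,0,0,0,0,0],
    [0.8,0,0,0,0,0,0],
    [0.9,0,0,0,0,0,0],
    [0.9,0,0,0,0,0,0],
    [0.9,0,0,0,0,0,0],
    [0.9,0,0,0,0,0,0],
    [0.9,0,0,0,0,0,0],
    [0.9,0,0,-0.02,0,0,0],
    [0.9,0,0,-0.03,0,0,0],
    [0.9,0,0,-0.04,0,0,0],
    [1,0,0,-0.04,0,0,0],
    [1,0,0,0,0,0,0],
    [1,0,0,0,0,0,0],
    [1,0,0,0,0,0,0],
  ],
)

```text
time_s: 21.22
tcp_pos: [0.4629, 0.0111, 0.186]
eef_rot: [-180.0, 0.0, -79.3]
contact_force: [-0.2, -0.5, -0.7]
gripper_width: 0.0873
gripper_force: 0.0
```

Run:
```python
from m import *
s=get_state();print(s["tcp_pos"],s["eef_rot"],s["gripper_width"],s["contact_force"])
c=capture("wrist");np.savez("wrist6.npz",**c)
P=cloud(c); z=P[...,2]
m=(z>.044)&(z<.064)&near(P,(.463,.011),.065); print("block",rect(m,c,.054),np.median(z[m]))
S=cv2.cvtColor(c["frame"],cv2.COLOR_RGB2HSV)[...,1]
print("board+block",rect((z>.004)&(z<.062)&near(P,(.463,.011),.085)&(S>50),c,.012))
cv2.imwrite("pics/g8.png",c["frame"][:,:,::-1])
```

```text
[0.46292452 0.01107779 0.18600827] [-1.79976336e+02  3.07022818e-02 -7.93264742e+01] 0.087331935258284 [-0.24368713 -0.50908563 -0.67140424]
block ctr 464.4 10.8 long 89.6 short 59.4 yaw 10.7 0.05408588674552417
board+block ctr 462.9 12.2 long 129.1 short 83.5 yaw 10.6
```

View pics/g8.png

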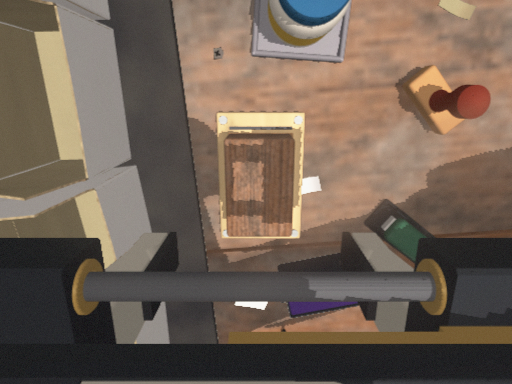

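The block sits square on the jig, within about 2 mm and 0.1° by measurement. Next I'll pick the cone off the tray and return it first.

>>> apply_moves(
  targets=[
    [1,0,0,0,0,0,0.0567],
    [1,0,0,0,0,0,0.0567],
    [1,0,0,0,0,0,0.0567],
    [1,0,0,0,0,0,0.0567],
    [1,0.032,-0.0054,0,0,0,0],
    [1,0.032,-0.0054,0,0,0,0],
    [1,0.032,-0.0054,0,0,0,0],
    [1,0.032,-0.0054,0,0,0,0],
    [1,0.032,-0.0054,0,0,0,0],
    [1,0.032,-0.0054,0,0,0,0],
    [1,0.032,-0.0054,0,0,0,0],
    [1,0,0,0,0,0,0],
    [1,0,0,0,0,0,0],
    [1,0,0,0.03,0,0,0],
    [1,0,0,0.03,0,0,0],
    [1,0,0,0.015,0,0,0],
    [1,0,0,0.01,0,0,0],
    [1,0,0,0.005,0,0,0],
    [1,0,0,0,0,0,0],
    [1,0,0,0,0,0,0],
  ],
)

```text
time_s: 22.93
tcp_pos: [0.4632, -0.2158, 0.0965]
eef_rot: [-180.0, -0.0, -99.7]
contact_force: [-0.1, 0.3, 1.5]
gripper_width: 0.0876
gripper_force: 0.0
```

>>> apply_moves(
  targets=[
    [1,0,0,0,0,0,0],
    [0,0,0,0,0,0,0],
    [0,0,0,0,0,0,0],
    [0,0,0,0,0,0,0],
    [0,0,0,0,0,0,0],
    [0,0,0,0,0,0,0],
    [0,0,0,0,0,0,0],
    [0,0,0,0,0,0,0],
    [0,0,0,0,0,0,0],
    [0,0,0,0,0,0,0],
    [0,0,0,0,0,0,0],
  ],
  newtons=12,
)

```text
time_s: 23.85
tcp_pos: [0.4625, -0.2161, 0.096]
eef_rot: [180.0, -0.0, -99.7]
contact_force: [-1.1, 0.0, -0.9]
gripper_width: 0.0365
gripper_force: 11.9
```

>>> apply_moves(
  targets=[
    [0,0,0,-0.015,0,0,0],
    [0,0,0,-0.025,0,0,0],
    [0,0,0,-0.03,0,0,0],
    [0,0.0165,-0.0017,0,0,0,0],
    [0,0.0324,-0.0032,0,0,0,0],
    [0,0.0324,-0.0032,0,0,0,0],
    [0,0.0324,-0.0032,0,0,0,0],
    [0,0.0324,-0.0032,0,0,0,0],
    [0,0.0324,-0.0032,0,0,0,0],
    [0,0.0162,-0.0017,0,0,0,0],
    [0,0,0,0,0,0,0],
    [0,0,0,0.025,0,0,0],
    [0,0,0,0.025,0,0,0],
    [0,0,0,0.01,0,0,0],
    [0,0,0,0.005,0,0,0],
    [0,0,0,0,0,0,0],
    [0,0,0,0,0,0,0],
    [0,0,0,0,0,0,0],
    [0,0,0,0,0,0,0],
  ],
)

```text
time_s: 25.43
tcp_pos: [0.4497, -0.4115, 0.1024]
eef_rot: [-179.9, -0.0, -99.7]
contact_force: [1.1, -1.0, -0.3]
gripper_width: 0.0365
gripper_force: 11.8
```

>>> apply_moves(
  targets=[
    [0,0,0,0.002,0,0,0],
    [0,0,0,0.001,0,0,0],
    [0,0,0,0,0,0,0],
    [0,0,0,0,0,0,0],
    [0.6,0,0,0,0,0,0],
    [0.8,0,0,0,0,0,0],
    [1,0,0,0,0,0,0],
    [1,0,0,0,0,0,0],
    [1,0,0,0,0,0,0],
    [1,0,0,0,0,0,0],
    [1,0,0,0,0,0,0],
  ],
)

```text
time_s: 26.35
tcp_pos: [0.4489, -0.4113, 0.0981]
eef_rot: [-180.0, -0.0, -99.7]
contact_force: [0.1, -0.3, -0.1]
gripper_width: 0.0778
gripper_force: 0.0
```

>>> apply_moves(
  targets=[
    [1,0,0,-0.02,0,0,0],
    [1,0,0,-0.035,0,0,0],
    [1,0,0,-0.02,0,0,0],
    [1,-0.0328,0.0048,0,0,0,0],
    [1,-0.0328,0.0048,0,0,0,0],
    [1,-0.0328,0.0048,0,0,0,0],
    [1,-0.0328,0.0048,0,0,0,0],
    [1,-0.0328,0.0048,0,0,0,0],
    [1,-0.0328,0.0048,0,0,0,0],
    [1,-0.0328,0.0048,0,0,0,0],
    [1,-0.0328,0.0048,0,0,0,0],
    [1,0,0,0,0,0,0],
    [1,0,0,0,0,0,0],
    [1,0,0,0.03,0,0,0],
    [1,0,0,0.03,0,0,0],
    [1,0,0,0.02,0,0,0],
    [1,0,0,0.015,0,0,0],
    [1,0,0,0.005,0,0,0],
    [1,0,0,0,0,0,0],
    [1,0,0,0,0,0,0],
  ],
)

```text
time_s: 28.02
tcp_pos: [0.4557, -0.1468, 0.0734]
eef_rot: [180.0, -0.0, -99.8]
contact_force: [-0.4, 0.1, -0.0]
gripper_width: 0.0877
gripper_force: 0.0
```

>>> apply_moves(
  targets=[
    [1,0,0,0,0,0,0],
    [0,0,0,0,0,0,0],
    [0,0,0,0,0,0,0],
    [0,0,0,0,0,0,0],
    [0,0,0,0,0,0,0],
    [0,0,0,0,0,0,0],
    [0,0,0,0,0,0,0],
    [0,0,0,0,0,0,0],
    [0,0,0,0,0,0,0],
    [0,0,0,0,0,0,0],
    [0,0,0,0,0,0,0],
  ],
  newtons=15,
)

```text
time_s: 28.93
tcp_pos: [0.4554, -0.1461, 0.0732]
eef_rot: [-180.0, 0.0, -99.7]
contact_force: [-2.4, 1.9, 5.3]
gripper_width: 0.0565
gripper_force: 15.0
```

>>> apply_moves(
  targets=[
    [0,0,0,-0.015,0,0,0],
    [0,0,0,-0.025,0,0,0],
    [0,0,0,-0.03,0,0,0],
    [0,0.016,-0.0032,0,0,0,0],
    [0,0.032,-0.0064,0,0,0,0],
    [0,0.032,-0.0064,0,0,0,0],
    [0,0.032,-0.0064,0,0,0,0],
    [0,0.032,-0.0064,0,0,0,0],
    [0,0.032,-0.0064,0,0,0,0],
    [0,0.016,-0.0034,0,0,0,0],
    [0,0,0,0,0,0,0],
    [0,0,0,0.025,0,0,0],
    [0,0,0,0.025,0,0,0],
    [0,0,0,0.01,0,0,0],
    [0,0,0,0.005,0,0,0],
    [0,0,0,0,0,0,0],
    [0,0,0,0,0,0,0],
    [0,0,0,0,0,0,0],
  ],
)

```text
time_s: 30.43
tcp_pos: [0.4619, -0.3421, 0.0793]
eef_rot: [-179.9, -0.0, -99.7]
contact_force: [0.1, -0.8, -1.4]
gripper_width: 0.0569
gripper_force: 15.0
```

>>> apply_moves(
  targets=[
    [0,0,0,0.002,0,0,0],
    [0,0,0,0.0008,0,0,0],
    [0,0,0,0,0,0,0],
    [0,0,0,0,0,0,0],
    [0.75,0,0,0,0,0,0],
    [0.9,0,0,0,0,0,0],
    [1,0,0,0,0,0,0],
    [1,0,0,0,0,0,0],
    [1,0,0,0,0,0,0],
    [1,0,0,0,0,0,0],
    [1,0,0,0,0,0,0],
  ],
)

```text
time_s: 31.35
tcp_pos: [0.461, -0.3419, 0.0753]
eef_rot: [-180.0, -0.0, -99.7]
contact_force: [-0.0, -0.4, -1.0]
gripper_width: 0.0871
gripper_force: 0.0
```

>>> apply_moves(
  targets=[
    [1,0,0,-0.02,0,0,0],
    [1,0,0,-0.035,0,0,0],
    [1,0,0,-0.035,0,0,0],
    [1,0,0,-0.035,0,0,0],
    [1,0,0,-0.035,0,0,0],
    [1,0,0,-0.035,0,0,0],
    [1,0,0,-0.04,0,0,0],
    [1,0,0,0,0,0,-0.054],
    [1,0,0,0,0,0,-0.054],
    [1,-0.012,-0.0325,0,0,0,0],
    [1,0,0,0,0,0,0],
    [1,0,0,0,0,0,0],
    [1,0,0,0,0,0,0],
  ],
)

```text
time_s: 32.43
tcp_pos: [0.4934, -0.3297, 0.3099]
eef_rot: [180.0, 0.0, -90.0]
contact_force: [0.2, -0.9, 0.1]
gripper_width: 0.0871
gripper_force: 0.0
```

Run:
```python
from m import *
s=get_state();print(s["time_s"],s["tcp_pos"],s["eef_rot"],s["gripper_width"],s["contact_force"])
c=capture("wrist"); d=capture("scene")
for n,c in (("w",c),("s",d)):
    P=cloud(c); z=P[...,2]; h=cv2.cvtColor(c["frame"],cv2.COLOR_RGB2HSV).astype(int)
    print(n,"cap",circ((z>.089)&near(P,(.455,-.335),.05)&(h[...,0]>90)&(h[...,0]<125)&(h[...,1]>100),c,.098))
    print(n,"cone",circ((z>.112)&near(P,(.45,-.41),.04)&(z<.13),c,.119))
P=cloud(d);z=P[...,2]
print("block",rect((z>.044)&(z<.064)&near(P,(.463,.011),.07),d,.054))
cv2.imwrite("pics/end.png",d["frame"][:,:,::-1])
```

```text
32.4333 [ 0.49336953 -0.32973215  0.30985221] [ 1.79951887e+02  1.59306447e-02 -8.99878547e+01] 0.08713984222353266 [ 0.16756696 -0.94876728  0.10759099]
w cap ctr 461.2 -338.3 d 45.2
w cone ctr 450.9 -408.0 d 28.2
s cap ctr 457.1 -344.2 d 50.8
s cone ctr 447.1 -412.7 d 30.1
block ctr 459.9 1.0 long 96.3 short 64.0 yaw 11.4
```

View pics/end.png

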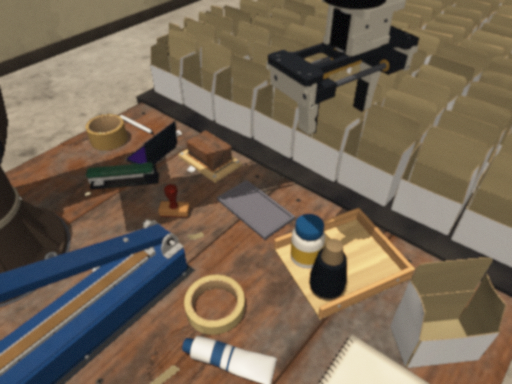

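The jar (308,230) and cone (328,270) are back within about 1 mm of their starting spots. The block rests on the jig (208,150), and the gripper is clear. Handing in.

```bash
python3 -c "
from plant import close_job
print(close_job())"
```

```text
the job is handed in; nothing more can be done
None
```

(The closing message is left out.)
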